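# Pair the nursery camera with its console

## Task

Pair the baby monitor: with the fingertips, press the green key on the grey console down lightly for a moment and let it come back up, then do the same with the green key on top of the white camera, and withdraw. Leave the yellow and blue keys unpressed, do not lift, shove or tip the camera, and leave the bottle, tin, teether, pacifier, brush and half-open drawer where they are.

Things in the scene. Friction and masses are not known exactly. Their poses are not given: they have to be found in the camera images.
- console: grey parent console of the baby monitor, fixed to the dresser top, 120 (x) x 220 (y) x 30 (z) mm; origin at the centre of its underside. Flat top with a dark display strip (flush) on its +x half; three keys in a row along its y, 22 mm to the -x side of its middle, 65 mm apart; which colour sits where varies
- green_key_top (a point): centre of the top face of the green key (moves down with it); at rest 54 mm above the dresser top; z up
- green_key (a joint): how far the green key is pressed, m: 0 up, 0.008 fully down. It starts to give at 1.5 N, takes 5 N to be fully down (spring) and comes back up by itself; half way (0.004) counts as pressed
- yellow_key_top (a point): centre of the top face of the yellow key (moves down with it); at rest 54 mm above the dresser top; z up
- yellow_key (a joint): how far the yellow key is pressed, m: 0 up, 0.008 fully down. It starts to give at 1.5 N, takes 5 N to be fully down (spring) and comes back up by itself; half way (0.004) counts as pressed
- blue_key_top (a point): centre of the top face of the blue key (moves down with it); at rest 54 mm above the dresser top; z up
- blue_key (a joint): how far the blue key is pressed, m: 0 up, 0.008 fully down. It starts to give at 1.5 N, takes 5 N to be fully down (spring) and comes back up by itself; half way (0.004) counts as pressed
- green_key_base: the green key on the console with its housing: a green round push key, 32 mm across, standing 12 mm proud of a white round housing 48 mm across; origin at the centre of the housing's underside, 30 mm above the dresser top and 24 mm below the key's top
- camera: loose white plastic baby monitor camera, 0.3 to 0.6 kg, round foot 86 mm across, rounded head 76 mm across with a black lens looking to its -x; 124 mm high to the top of its key; origin at the centre of its underside, z up. It can slide or tip
- camera_key_top (a point): centre of the top face of the camera's green key, on the camera's axis, at rest 124 mm above the dresser top. A green push key 32 mm across standing 12 mm proud of a grey round housing 48 mm across
- camera_key (a joint): how far the camera's green key is pressed, m: 0 up, 0.008 fully down. It starts to give at 1.5 N, takes 5 N to be fully down (spring) and comes back up by itself; half way (0.004) counts as pressed
- bottle: loose glass baby bottle, 60 mm across, 167 mm high, mint collar; origin at the centre of its underside. Bystander
- tin: loose stainless steel tin with a twist cap, 80 mm across, 93 mm high; origin at the centre of its underside. Bystander
- teether: loose pale green silicone teether ring lying flat, 72 mm outside, 42 mm inside, 13 mm high; origin at the centre of its underside. Bystander
- pacifier: loose pink and cream pacifier, 44 x 34 mm, 39 mm high; origin at the centre of its underside. Bystander
- brush: loose wooden baby hairbrush lying along its x, 185 mm long, 42 mm wide, 28 mm high; origin on the dresser top, 97 mm from the head's end. Bystander
- chest_drawer0_handle (a point): knob of the half-open drawer (slides along x) of the small chest, 280 x 220 x 150 mm high, on the right (-y) side of the dresser top. Bystander

How it is judged:
On the way, in this order (a step that is already met when the one before it is completed fails the run):
1. the console's green key is pressed at least half way by the fingers (value of joint green_key above 0.004 m and contact force between the fingers and green_key_base above 0.5 N and value of joint camera_key below 0.0015 m), for 0.1 s.
2. the green key is let up again and the camera's green key is pressed at least half way by the fingers (value of joint camera_key above 0.004 m and contact force between the fingers and camera above 0.5 N and value of joint green_key below 0.0015 m), for 0.1 s.
At the end, for the whole second after the job is handed in: All four keys are up again (within 1.5 mm), the camera stands upright (within 0.1 rad), still, and within 20 mm of where it was, and the bottle, tin, teether, pacifier, brush and drawer are within 15 mm of where they were (value of joint each of green_key, camera_key, yellow_key, blue_key below 0.0015 m and distance of camera from where it was at the start of the episode below 0.02 m and angle between camera's own z axis and vertical below 0.1 rad and linear speed of camera below 0.02 m/s and distance of each of bottle, tin, teether, pacifier, brush, chest_drawer0_handle from where it was at the start of the episode below 0.015 m); the robot touches nothing.
It fails at once if the yellow or the blue key is pressed (more than 2 mm) (value of joint any of yellow_key, blue_key above 0.002 m).
It fails at once if a key, the console or the camera is pushed with more than 20 N (contact force between any of the fingers, the arm and green_key_base above 20 N or contact force between any of the fingers, the arm and console above 20 N or contact force between any of the fingers, the arm and camera above 20 N).
It fails at once if the camera is lifted more than 12 mm, tipped more than 0.25 rad or shifted more than 20 mm (height (world z) of camera above 0.012 m or angle between camera's own z axis and vertical above 0.25 rad or distance of camera from where it was at the start of the episode above 0.02 m).
It fails at once if a bystander or the drawer is moved more than 15 mm (not (distance of bottle from where it was at the start of the episode below 0.015 m) or not (distance of tin from where it was at the start of the episode below 0.015 m) or not (distance of teether from where it was at the start of the episode below 0.015 m) or not (distance of pacifier from where it was at the start of the episode below 0.015 m) or not (distance of brush from where it was at the start of the episode below 0.015 m) or not (distance of chest_drawer0_handle from where it was at the start of the episode below 0.015 m)).
It also fails if it takes over 48 s, if anything falls off the work surface, if the arm or the gripper's body presses on something with over 40 N, if the wrist force passes 120 N, or if a joint passes its speed limit or range.

## Robot

A 7-joint arm with a two-finger parallel gripper is mounted at the origin on the work surface. World frame = base frame: x ahead of the robot, y to its left, z up, the work surface at z = 0. Lengths are in m, angles in rad, forces in N, time in s.
With the tool pointing down it reaches from about 0.425 to 0.875 m from the base axis. Payload 9.9 kg.
Tool frame: the origin (TCP) lies on the centre line of the jaws, within the pads' length; the fingertips stand 17 mm ahead of it and the grasp point (between the pads) lies 2 mm behind it; z points along the fingers, y is the line along which they close (so a half turn about z gives the same grasp; the last joint's range is limited). The gripper opens to 85 mm and grips with 20 to 120 N. Pads are 22 mm wide; open, the fingers measure 114 mm over their backs; the gripper's body (76 mm by 85 mm) begins 54 mm behind the grasp point. The pads swing forward as they close: fully open they stand 13 mm farther back than shut.
Start: joints at [1.128, 0.576, 0.025, 1.437, -0.015, 1.129, -0.057], TCP at [0.237, -0.632, 0.248] pointing down, gripper open.
Joint ranges: [-2.76, 2.76], [-0.34, 2.15], [-1.52, 1.57], [0.19, 2.46], [-1.09, 4.23], [0.17, 1.99], [-2.82, 2.82]. Speed limits (rad/s): [2.22, 2.22, 3.01, 3.01, 3.14, 3.14, 3.14].

## Interface

Orientations are given as a unit quaternion [w, x, y, z].
In Python, from plant import * gives the robot as it stands.
- The arm moves only by the tool apply_moves, never from a script. Its argument "motion" is a list of rows, each an object of numbers: "x", "y", "z": the shift along the tool's x, y, z in mm; "roll": the turn about the tool's z in degrees; "claw": the opening, from -1 (shut) to 1 (fully open), so that 0 is half open. In form: [{"x": .., "y": .., "z": .., "roll": .., "claw": ..}, ...]. A call has 1 to 12 rows; each row is the pose to reach, as a shift and turn from the pose commanded when the call began, along the tool's axes at that moment; what a row does not reach only later rows make up. A row lasts 1/10 s, in which the tool goes at most 50 mm and 8.59 degrees, less where a joint would pass 70% of its speed; a pose out of reach is approached as far as the arm can. A call with a gripper value outside its range is refused whole. The fingers move at their own pace and stop on an object; "force" is the grip in N (left out, the last holds). Time passes only in rows, so rows that repeat a pose let the fingers close. It gives the time, the measured TCP pose, the force, the opening and the grip force at its end, in the units of the state.
- read_state(): the state, without advancing time (a new reading comes with each control period).
- get_image(name): name is "scene" or "top" or "wrist"; returns the picture (400x640x3 uint8, red, green, blue); there is no depth.
- get_calibration(name): a dict with "fov_y" (degrees; the focal length in pixels is half the picture's height over the tangent of half this angle, whatever the lens; pixels are square), "cx", "cy" (the principal point, pixels), "R" (3x3) and "t" (3): a world point X has camera coordinates R X + t; the wrist camera has in their place "mount" (4x4, takes a point from camera to tool coordinates, whose origin is the TCP and whose axes are the flange's). Camera axes: x right, y down, z forward; pixel columns grow to the right and rows downward; lengths in m; the calibration is good to about 2 mm. A picture is of the moment at which its call begins: read the wrist's pose just before it. get_calibration takes no time and is no camera call.
- hand_in(): hands the job in; it is judged then, once.
Trained networks look in the newest picture that a camera, given by its name, has taken for a name from the list of things; names that differ only in an ending like _2 or _b are one class to them, and where a whole thing is asked for, a point or a joint stands for the part that bears it (a point fixed in the world has none). Each returns a list of dicts, best first, with "score" (0 to 1); they miss things now and then, are a little off and sometimes report something else, mostly with a low value. They report only what shows in the picture. A call takes as long as a camera call.
- spot_in(camera, query): "point" ([x, y, z] in m, in the coordinates of the camera as it stood for that picture, good to about 4 mm: the middle of the surface that is visible of it).
The state is a dict: "time": time; "joint_positions": joint angles; "dq": joint speeds; "joint_efforts": joint torques, N m; "eef_pos": TCP position; "ee_rot": TCP orientation; "wrist_force": force on the tool from outside, world axes, zero at the start; "ft_torque": the same for the moment, N m; "opening": finger opening in m; "gripper_force": force on a finger pad.
Only numpy, scipy, OpenCV 4.12 (cv2) and the standard library are available. Lean on these libraries where they do the work, as an engineer would, in place of code of your own. Each camera call takes 0.05 s, during which the arm holds its last target. There are 200 camera calls.

## Working session

There is one attempt and no reset: what is moved stays moved. The work goes in short steps, Python scripts to look and compute and a tool call to move; the robot and the scene stay as the last step left them, time stands still between calls to the robot, and variables do not carry over. Pictures are saved under pics/ and viewed, at most 10 in all, crops included, and the job is handed in when it is done.

Besides the shell and the picture viewer there is one more tool, called after ">>>" by a JSON object that holds its "api" and its "payload", one argument or row to a line. apply_moves: Moves the arm, as the interface text tells. Its arguments: {"type":"object","properties":{"motion":{"type":"array","items":{"type":"object","properties":{"x":{"type":"number"},"y":{"type":"number"},"z":{"type":"number"},"roll":{"type":"number"},"claw":{"type":"number"}}}},"force":{"type":"number"}},"required":["motion"]}

```bash
mkdir -p pics
cat > h.py <<'E'
from plant import *
import numpy as np, cv2
def world(cam,p):
    c=get_calibration(cam)
    return np.array(c["R"]).T@(np.array(p)-np.array(c["t"]))
def px(cam,X):
    c=get_calibration(cam); q=np.array(c["R"])@np.array(X)+np.array(c["t"]); f=200/np.tan(np.radians(c["fov_y"])/2)
    return q[:2]/q[2]*f+[c["cx"],c["cy"]]
E
python3 - <<'E'
from h import *
for n in("scene","top"):
    im=get_image(n); cv2.imwrite(f"pics/{n}0.png",im[:,:,::-1])
    for q in["green_key_base","camera_key_top","camera","console","bottle","tin","yellow_key_top","blue_key_top","green_key_top"]:
        for d in spot_in(n,q)[:2]:
            w=world(n,d["point"]); print(n,q,round(d["score"],2),w.round(3),px(n,w).round())
s=read_state();print(s["time"],s["eef_pos"],s["ee_rot"])
E
```

```text
scene camera_key_top 0.48 [ 0.55  -0.164  0.124] [283. 193.]
scene camera 0.92 [ 0.566 -0.165  0.065] [285. 209.]
scene console 0.78 [0.602 0.141 0.029] [372. 209.]
scene bottle 0.7 [0.796 0.149 0.094] [398. 234.]
scene tin 0.7 [ 0.802 -0.145  0.088] [306. 255.]
scene yellow_key_top 0.42 [0.561 0.151 0.051] [371. 196.]
scene blue_key_top 0.49 [0.54  0.217 0.055] [386. 189.]
scene green_key_top 0.41 [ 0.548 -0.163  0.119] [284. 194.]
top green_key_base 0.54 [0.568 0.089 0.042] [275. 205.]
top camera_key_top 0.72 [0.398 0.093 0.013] [272. 259.]
top camera 0.61 [ 0.531 -0.157  0.089] [354. 216.]
top console 0.73 [0.577 0.162 0.029] [252. 202.]
top bottle 0.84 [0.764 0.155 0.11 ] [253. 137.]
top tin 0.58 [ 0.771 -0.138  0.097] [349. 139.]
top blue_key_top 0.51 [0.537 0.219 0.054] [232. 213.]
top blue_key_top 0.2 [ 0.404 -0.547  0.043] [478. 261.]
top green_key_top 0.46 [0.571 0.092 0.054] [273. 203.]
1.0 [ 0.23702925 -0.63200268  0.24828506] [-2.66175057e-05  9.83948444e-01  1.78452962e-01  1.17453284e-06]
```

View pics/top0.png

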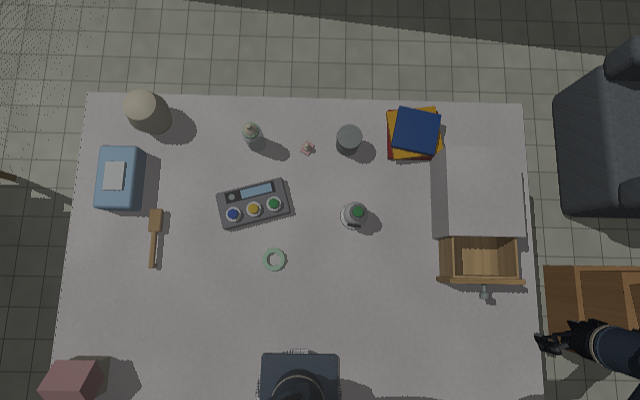

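View pics/scene0.png

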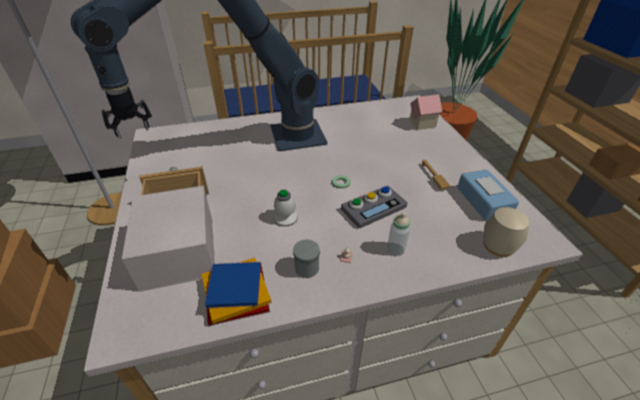

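The top view shows the console keys blue (233,215), yellow (254,209) and green (274,204). The camera's green key is at about (358,212), and the drawer is at the lower right below the arm's path. The scene view agrees. Next I intersect the green blobs with the known key heights.

```bash
cat >> h.py <<'E'
from scipy.spatial.transform import Rotation
def blobs(im):
    hsv=cv2.cvtColor(im,cv2.COLOR_RGB2HSV); m=cv2.inRange(hsv,(50,110,40),(85,255,255))
    n,_,st,ce=cv2.connectedComponentsWithStats(m)
    return [(ce[i],st[i,4]) for i in range(1,n) if st[i,4]>8]
def hit(R,t,f,cx,cy,uv,z):  # X_cam=R X+t
    C=-R.T@t; d=R.T@np.array([(uv[0]-cx)/f,(uv[1]-cy)/f,1]); return C+d*(z-C[2])/d[2]
def cal(n):
    c=get_calibration(n); f=200/np.tan(np.radians(c["fov_y"])/2)
    if "R" in c: return np.array(c["R"]),np.array(c["t"]),f,c["cx"],c["cy"]
    s=read_state(); q=s["ee_rot"]; T=np.eye(4); T[:3,:3]=Rotation.from_quat([*q[1:],q[0]]).as_matrix(); T[:3,3]=s["eef_pos"]
    W=np.linalg.inv(T@np.array(c["mount"])); return W[:3,:3],W[:3,3],f,c["cx"],c["cy"]
def totool(X):
    s=read_state(); q=s["ee_rot"]
    return Rotation.from_quat([*q[1:],q[0]]).as_matrix().T@(np.array(X)-s["eef_pos"])*1000
E
python3 - <<'E'
from h import *
for n in("top","scene"):
    c=cal(n)
    for uv,a in blobs(get_image(n)): print(n,uv.round(1),a,hit(*c,uv,.054).round(3),hit(*c,uv,.124).round(3))
print(totool([.565,.089,.20]),totool([.53,-.16,.25]))
s=read_state();print(s["time"]); print(Rotation.from_quat([*s["ee_rot"][1:],s["ee_rot"][0]]).as_matrix().round(3))
E
```

```text
top [273.  202.8] 60 [0.572 0.093 0.054] [0.561 0.085 0.124]
top [357.2 211.1] 71 [ 0.552 -0.17   0.054] [ 0.542 -0.162  0.124]
scene [488.2  35.4] 848 [-0.907  1.609  0.054] [-0.715  1.458  0.124]
scene [457.  13.] 27 [-1.48   1.69   0.054] [-1.242  1.532  0.124]
scene [454.   41.5] 348 [-0.849  1.298  0.054] [-0.661  1.171  0.124]
scene [498.   55.6] 62 [-0.538  1.436  0.054] [-0.376  1.299  0.124]
scene [471.3  56.3] 15 [-0.569  1.261  0.054] [-0.404  1.137  0.124]
scene [283.1 193.1] 49 [ 0.467 -0.154  0.054] [ 0.549 -0.165  0.124]
scene [356.3 201.3] 40 [0.577 0.09  0.054] [0.651 0.06  0.124]
[ 560.26653041 -559.97625723   48.29364916] [ 440.06598231 -339.11797966   -1.70084519]
1.1
[[ 0.936  0.351  0.   ]
 [ 0.351 -0.936 -0.   ]
 [ 0.     0.    -1.   ]]
```

>>> {"api": "apply_moves", "payload": {
  "motion": [
    {"x":35,"y":-35,"z":0,"claw":-1},
    {"x":70,"y":-69,"z":0,"claw":-1},
    {"x":105,"y":-104,"z":0,"claw":-1},
    {"x":140,"y":-138,"z":0,"claw":-1},
    {"x":175,"y":-173,"z":0,"claw":-1},
    {"x":210,"y":-207,"z":0,"claw":-1},
    {"x":245,"y":-242,"z":0,"claw":-1},
    {"x":280,"y":-276,"z":0,"claw":-1},
    {"x":315,"y":-311,"z":0,"claw":-1},
    {"x":350,"y":-345,"z":0,"claw":-1},
    {"x":385,"y":-380,"z":0,"claw":-1},
    {"x":420,"y":-414,"z":0,"claw":-1}
  ],
  "force": 20
}}

```text
schema error: expected keys x, y, z, roll, claw
```

>>> {"api": "apply_moves", "payload": {
  "motion": [
    {"x":35,"y":-35,"z":0,"roll":0,"claw":-1},
    {"x":70,"y":-69,"z":0,"roll":0,"claw":-1},
    {"x":105,"y":-104,"z":0,"roll":0,"claw":-1},
    {"x":140,"y":-138,"z":0,"roll":0,"claw":-1},
    {"x":175,"y":-173,"z":0,"roll":0,"claw":-1},
    {"x":210,"y":-207,"z":0,"roll":0,"claw":-1},
    {"x":245,"y":-242,"z":0,"roll":0,"claw":-1},
    {"x":280,"y":-276,"z":0,"roll":0,"claw":-1},
    {"x":315,"y":-311,"z":0,"roll":0,"claw":-1},
    {"x":350,"y":-345,"z":0,"roll":0,"claw":-1},
    {"x":385,"y":-380,"z":0,"roll":0,"claw":-1},
    {"x":420,"y":-414,"z":0,"roll":0,"claw":-1}
  ],
  "force": 20
}}

```text
time: 2.3
eef_pos: [0.4855, -0.095, 0.2487]
ee_rot: [0.0, 0.984, 0.178, 0.0]
wrist_force: [1.2, 0.0, 0.1]
opening: 0.0003
gripper_force: 0.0
```

>>> {"api": "apply_moves", "payload": {
  "motion": [
    {"x":35,"y":-35,"z":0,"roll":0,"claw":-1},
    {"x":70,"y":-70,"z":0,"roll":0,"claw":-1},
    {"x":105,"y":-105,"z":10,"roll":0,"claw":-1},
    {"x":130,"y":-130,"z":30,"roll":0,"claw":-1},
    {"x":147,"y":-145,"z":55,"roll":0,"claw":-1},
    {"x":147,"y":-145,"z":80,"roll":0,"claw":-1},
    {"x":147,"y":-145,"z":80,"roll":0,"claw":-1},
    {"x":147,"y":-145,"z":80,"roll":0,"claw":-1}
  ]
}}

```text
time: 3.1
eef_pos: [0.5716, 0.0899, 0.1686]
ee_rot: [0.0, 0.984, 0.178, -0.0]
wrist_force: [0.5, 0.7, 0.4]
opening: 0.0001
gripper_force: 0.0
```

Run:
```python
from h import *
c=cal("wrist"); im=get_image("wrist"); cv2.imwrite("pics/w1.png",im[:,:,::-1])
for uv,a in blobs(im): 
    X=hit(*c,uv,.054); print(uv.round(1),a,X.round(4),totool(X).round(1))
for n in("top","scene"):
    for q in("green_key_top","green_key_base"): pass
for d in spot_in("wrist","green_key_top"): print(d["score"],(c[0].T@(np.array(d["point"])-c[1])).round(3))
s=read_state();print(s["time"],s["eef_pos"],s["wrist_force"])
```

```text
[312.  196.9] 1210 [0.572  0.0951 0.054 ] [  1.7  -5.1 115.4]
[624.1 380.9] 1141 [ 0.5025 -0.2528  0.054 ] [-185.2  296.6  115.4]
0.86 [0.565 0.094 0.054]
3.2 [0.57230435 0.08985132 0.16976643] [ 0.04335623 -0.23838024 -0.37334716]
```

View pics/w1.png

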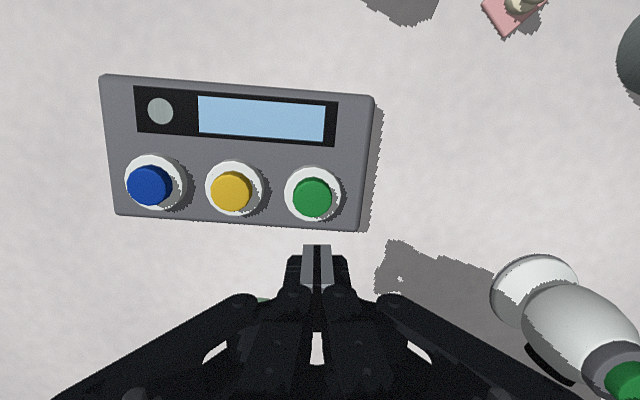

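Wrist view: the green key is at (312,197) next to yellow (232,192), and the fingertips are clear. The camera key is partly out of frame at the lower right. I'll correct by about 4 mm and come down.

>>> {"api": "apply_moves", "payload": {
  "motion": [
    {"x":1,"y":-4,"z":30,"roll":0,"claw":-1},
    {"x":1,"y":-4,"z":60,"roll":0,"claw":-1},
    {"x":1,"y":-4,"z":80,"roll":0,"claw":-1},
    {"x":1,"y":-4,"z":92,"roll":0,"claw":-1},
    {"x":1,"y":-4,"z":95,"roll":0,"claw":-1},
    {"x":1,"y":-4,"z":95,"roll":0,"claw":-1},
    {"x":1,"y":-4,"z":95,"roll":0,"claw":-1}
  ]
}}

```text
time: 3.9
eef_pos: [0.5719, 0.0946, 0.0745]
ee_rot: [-0.0, 0.984, 0.178, 0.001]
wrist_force: [0.8, 0.3, 1.0]
opening: 0.0001
gripper_force: 0.0
```

Contact is expected at a TCP height of about 0.071 m.

>>> {"api": "apply_moves", "payload": {
  "motion": [
    {"x":0,"y":0,"z":2,"roll":0,"claw":-1},
    {"x":0,"y":0,"z":4,"roll":0,"claw":-1},
    {"x":0,"y":0,"z":6,"roll":0,"claw":-1},
    {"x":0,"y":0,"z":7,"roll":0,"claw":-1},
    {"x":0,"y":0,"z":7,"roll":0,"claw":-1}
  ]
}}

```text
time: 4.4
eef_pos: [0.5718, 0.0947, 0.0665]
ee_rot: [-0.0, 0.984, 0.178, 0.001]
wrist_force: [2.3, -0.3, 3.7]
opening: 0.0002
gripper_force: 1.7
```

>>> {"api": "apply_moves", "payload": {
  "motion": [
    {"x":0,"y":0,"z":1,"roll":0,"claw":-1},
    {"x":0,"y":0,"z":2,"roll":0,"claw":-1},
    {"x":0,"y":0,"z":2,"roll":0,"claw":-1},
    {"x":0,"y":0,"z":2,"roll":0,"claw":-1}
  ]
}}

```text
time: 4.8
eef_pos: [0.5716, 0.0947, 0.0645]
ee_rot: [-0.0, 0.984, 0.178, 0.0]
wrist_force: [2.5, -0.0, 4.6]
opening: 0.0001
gripper_force: 2.1
```

>>> {"api": "apply_moves", "payload": {
  "motion": [
    {"x":0,"y":0,"z":-20,"roll":0,"claw":-1},
    {"x":0,"y":0,"z":-60,"roll":0,"claw":-1},
    {"x":0,"y":0,"z":-105,"roll":0,"claw":-1},
    {"x":-10,"y":20,"z":-145,"roll":0,"claw":-1},
    {"x":-28,"y":55,"z":-175,"roll":0,"claw":-1},
    {"x":-48,"y":95,"z":-180,"roll":0,"claw":-1},
    {"x":-68,"y":135,"z":-180,"roll":0,"claw":-1},
    {"x":-88,"y":175,"z":-180,"roll":0,"claw":-1},
    {"x":-108,"y":215,"z":-180,"roll":0,"claw":-1},
    {"x":-116,"y":232,"z":-180,"roll":0,"claw":-1},
    {"x":-116,"y":232,"z":-180,"roll":0,"claw":-1},
    {"x":-116,"y":232,"z":-180,"roll":0,"claw":-1}
  ]
}}

```text
time: 6.0
eef_pos: [0.5432, -0.1628, 0.2435]
ee_rot: [-0.001, 0.984, 0.178, -0.001]
wrist_force: [-0.1, 1.1, -0.4]
opening: 0.0001
gripper_force: 0.0
```

Run:
```python
from h import *
c=cal("wrist"); im=get_image("wrist"); cv2.imwrite("pics/w2.png",im[:,:,::-1])
for uv,a in blobs(im): 
    X=hit(*c,uv,.124); print(uv.round(1),a,X.round(4),totool(X).round(1))
for d in spot_in("wrist","camera_key_top"): print(d["score"],(c[0].T@(np.array(d["point"])-c[1])).round(3))
s=read_state();print(s["time"],s["eef_pos"],s["wrist_force"])
```

```text
[65.4 52.5] 1192 [0.581  0.0414 0.124 ] [ 106.7 -176.9  120. ]
[314.7 197.6] 1189 [ 0.5421 -0.1601  0.124 ] [ -0.6  -2.  119.8]
0.68 [ 0.54  -0.16   0.124]
6.1 [ 0.54386615 -0.16157423  0.24392141] [ 0.88697148  0.1852965  -0.0536254 ]
```

View pics/w2.png

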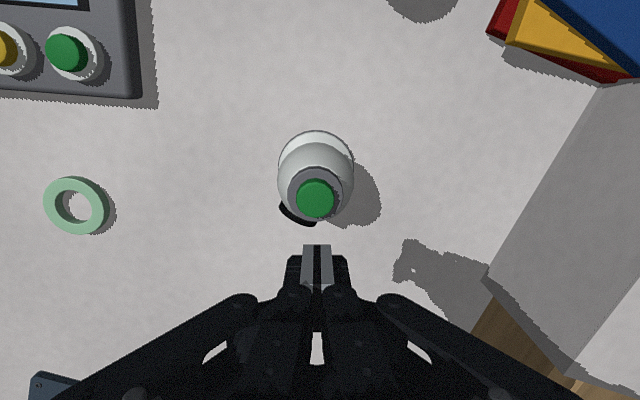

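The camera's green key is at (315,198), 1–2 mm from the tool axis, and the console's green key is up again. I'll come down to about 4 mm above the camera key.

>>> {"api": "apply_moves", "payload": {
  "motion": [
    {"x":-1,"y":-2,"z":30,"roll":0,"claw":-1},
    {"x":-1,"y":-2,"z":60,"roll":0,"claw":-1},
    {"x":-1,"y":-2,"z":85,"roll":0,"claw":-1},
    {"x":-1,"y":-2,"z":95,"roll":0,"claw":-1},
    {"x":-1,"y":-2,"z":99,"roll":0,"claw":-1},
    {"x":-1,"y":-2,"z":99,"roll":0,"claw":-1},
    {"x":-1,"y":-2,"z":99,"roll":0,"claw":-1}
  ]
}}

```text
time: 6.8
eef_pos: [0.5431, -0.1617, 0.1464]
ee_rot: [0.0, 0.984, 0.179, 0.001]
wrist_force: [-0.3, 0.2, -0.2]
opening: -0.0
gripper_force: 0.0
```

>>> {"api": "apply_moves", "payload": {
  "motion": [
    {"x":0,"y":0,"z":2,"roll":0,"claw":-1},
    {"x":0,"y":0,"z":4,"roll":0,"claw":-1},
    {"x":0,"y":0,"z":6,"roll":0,"claw":-1},
    {"x":0,"y":0,"z":8,"roll":0,"claw":-1},
    {"x":0,"y":0,"z":9,"roll":0,"claw":-1},
    {"x":0,"y":0,"z":9,"roll":0,"claw":-1}
  ]
}}

```text
time: 7.4
eef_pos: [0.5427, -0.162, 0.1364]
ee_rot: [0.0, 0.984, 0.178, 0.0]
wrist_force: [0.9, -0.3, 3.4]
opening: 0.0001
gripper_force: 1.7
```

>>> {"api": "apply_moves", "payload": {
  "motion": [
    {"x":0,"y":0,"z":1,"roll":0,"claw":-1},
    {"x":0,"y":0,"z":2,"roll":0,"claw":-1},
    {"x":0,"y":0,"z":2,"roll":0,"claw":-1},
    {"x":0,"y":0,"z":2,"roll":0,"claw":-1}
  ]
}}

```text
time: 7.8
eef_pos: [0.5426, -0.162, 0.1344]
ee_rot: [0.0, 0.984, 0.178, 0.0]
wrist_force: [1.0, -0.8, 4.0]
opening: -0.0002
gripper_force: 2.1
```

>>> {"api": "apply_moves", "payload": {
  "motion": [
    {"x":0,"y":0,"z":-5,"roll":0,"claw":-1},
    {"x":0,"y":0,"z":-20,"roll":0,"claw":-1},
    {"x":0,"y":0,"z":-50,"roll":0,"claw":-1},
    {"x":0,"y":0,"z":-85,"roll":0,"claw":-1},
    {"x":0,"y":0,"z":-109,"roll":0,"claw":-1},
    {"x":0,"y":0,"z":-109,"roll":0,"claw":-1},
    {"x":0,"y":0,"z":-109,"roll":0,"claw":-1}
  ]
}}

```text
time: 8.5
eef_pos: [0.5419, -0.1617, 0.2433]
ee_rot: [-0.0, 0.984, 0.178, -0.0]
wrist_force: [-0.5, -0.6, -0.6]
opening: 0.0001
gripper_force: 0.0
```

Run:
```python
from h import *
c=cal("wrist"); im=get_image("wrist")
for uv,a in blobs(im): print(uv.round(1),a,hit(*c,uv,.124).round(4),hit(*c,uv,.054).round(4))
s=read_state();print(s["time"],s["eef_pos"],s["wrist_force"])
print(hand_in())
```

```text
[66.6 52. ] 1182 [0.5805 0.0413 0.124 ] [0.5705 0.091  0.054 ]
[316.5 197.2] 1190 [ 0.5419 -0.1604  0.124 ] [ 0.521  -0.1682  0.054 ]
8.55 [ 0.54156975 -0.16164049  0.24256613] [ 0.67495068 -0.53351903  0.03980327]
the job is handed in; nothing more can be done
None
```

I pressed both green keys about 6 mm, at roughly 4–5 N, console first and then camera. Both were released, the last wrist picture put the camera within about 1 mm of its earlier place, and the job was handed in at 8.55 s; no verdict came back.

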